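# Sort the handful on the bench into its trays

## Task

Clear up the handful lying on the bench: lay the two loose twist drills flat in the shallow metal tray with the black lining, lengthwise and one in each of its two lanes, lay the black-handled screwdriver lengthwise in the deep narrow grey trough, and lay the small dark wood offcut flat in the square plywood box. Leave the pencil and the roll of masking tape where they lie.

Things in the scene. Friction and masses are not known exactly. Their poses are not given: they have to be found in the camera images.
- drill_a: Bright silver twist drill lying on the bench, 150 mm long, 13 mm thick. Origin: centre of its underside; y along its length, z up. Belongs in the drill tray.
- drill_b: Dark grey twist drill lying on the bench, 140 mm long, 12 mm thick. Origin: centre of its underside; y along its length, z up. Belongs in the drill tray.
- screwdriver: Screwdriver with a black handle (red end), lying flat, 201 mm long. Origin: under the middle of its length; y along it towards the handle, z up. Handle: 24 to 28 mm thick, y = +5 to +99 mm, 0 to 27 mm above the bench; grip it about y = +35 mm. Thin shank (6 mm, axis 8 mm above the bench) to y = -100 mm. Belongs in the trough, either end first.
- offcut: Flat block of dark brown wood, 60 mm (x) by 90 mm (y) by 20 mm high. Origin: centre of its underside. Belongs in the plywood box.
- drill_tray: Shallow sheet-metal tray, black rubber lining, fixed, outside 148 mm (x) by 188 mm (y), rim 16 mm high, walls 4 mm, floor 4 mm above the bench. A rib 6 mm wide, 5 mm high along y in the middle parts it into two lanes, each 67 by 180 mm, centre lines at x = -36.5 and +36.5 mm. Origin: centre of its underside.
- driver_trough: Deep narrow grey trough, fixed, outside 92 mm (x) by 238 mm (y) by 32 mm high, inside 84 by 230 mm, floor 4 mm above the bench. Origin: centre of its underside.
- offcut_box: Square open plywood box, fixed, outside 150 by 150 mm, 45 mm high, walls 8 mm (inside 134 by 134 mm), floor 8 mm above the bench. Origin: centre of its underside.
- the_pencil: Red pencil, 166 mm (y) by 14 by 8 mm, lying among the things. Origin: centre of its underside. To be left alone.
- tape_roll: Roll of masking tape lying flat, 101 mm across, 25 mm high. Origin: centre of its underside. To be left alone.

How it is judged (in metres and radians):
At the end, for the whole second after the job is handed in: Drills flat, one per lane: middles 8-65 mm off the tray's middle line, within 22 mm lengthwise, 0.25 rad. Screwdriver in trough: within 36 mm across, 20 mm along, 0.3 rad. Offcut flat (0.15 rad) in box, within 42 mm each way. All at rest; pencil and tape roll within 30 mm of their start (y of drill_a in the frame of drill_tray between -0.022 and 0.022 m and z of drill_a in the frame of drill_tray between 0 and 0.02 m and angle between the y axis of each of drill_a, drill_b and the y axis of drill_tray, either way round below 0.25 rad and y of drill_b in the frame of drill_tray between -0.022 and 0.022 m and z of drill_b in the frame of drill_tray between 0 and 0.02 m and ((x of drill_a in the frame of drill_tray between 0.008 and 0.065 m and x of drill_b in the frame of drill_tray between -0.065 and -0.008 m) or (x of drill_b in the frame of drill_tray between 0.008 and 0.065 m and x of drill_a in the frame of drill_tray between -0.065 and -0.008 m)) and x of screwdriver in the frame of driver_trough between -0.036 and 0.036 m and y of screwdriver in the frame of driver_trough between -0.02 and 0.02 m and z of screwdriver in the frame of driver_trough between -0.002 and 0.034 m and angle between the y axis of screwdriver and the y axis of driver_trough, either way round below 0.3 rad and x of offcut in the frame of offcut_box between -0.042 and 0.042 m and y of offcut in the frame of offcut_box between -0.042 and 0.042 m and z of offcut in the frame of offcut_box between 0 and 0.032 m and angle between the z axis of offcut and the z axis of offcut_box, either way round below 0.15 rad and linear speed of each of drill_a, drill_b, screwdriver, offcut below 0.02 m/s and distance of each of the_pencil, tape_roll from where it was at the start of the episode below 0.03 m); the robot touches nothing.
It fails at once if the pencil or the tape roll is displaced by more than 40 mm (distance of any of the_pencil, tape_roll from where it was at the start of the episode above 0.04 m).
It also fails if it takes over 136 s, if anything falls off the work surface, if the arm or the gripper's body presses on something with over 40 N, if the wrist force passes 120 N, or if a joint passes its speed limit or range.

## Robot

A 7-joint arm with a two-finger parallel gripper is mounted at the origin on a cart in front of the work surface, level with it; the furniture and walls round the work are solid. World frame = base frame: x ahead of the robot, y to its left, z up, the work surface at z = 0. Lengths are in mm, angles in rad, forces in N, time in s.
With the tool pointing down it reaches from about 400 to 875 mm from the base axis. Payload 4.4 kg.
Tool frame: the origin (TCP) lies midway between the tips of the shut fingers; the grasp point (between the pads) lies ctrl.grip_depth behind it (ctrl.grip_depth is the distance from the TCP to the grasp point, in mm); z points along the fingers, y is the line along which they close (so a half turn about z gives the same grasp; the last joint's range is limited). The gripper opens to 85 mm and grips with 20 to 120 N. Pads are 22 mm wide; open, the fingers measure 114 mm over their backs; the gripper's body (76 mm by 85 mm) begins 54 mm behind the grasp point. The pads swing forward as they close: fully open they stand 13 mm farther back than shut.
Start: joints at [-1.239, 0.628, 0.038, 1.517, -0.027, 0.996, -0.02], TCP at [251.782, 599.269, 231.313] pointing down, gripper open.
Joint ranges: [-3.06, 3.06], [-0.37, 2.12], [-1.25, 1.32], [0.18, 2.47], [-1.1, 4.24], [0.23, 1.98], [-2.94, 2.94]. Speed limits (rad/s): [2.57, 2.57, 3.14, 3.14, 3.14, 3.14, 3.14].

## Interface

Orientations are given as [roll, pitch, yaw] about the fixed x, y, z axes, in that order (R = Rz(yaw) Ry(pitch) Rx(roll)).
In Python, from cell import ctrl gives the robot as it stands.
- The arm moves only by the tool carry_out, never from a script. Its argument "deltas" is one flat list of numbers, 7 for each row, row after row: the turn, a rotation vector about the tool's x, y, z in degrees, then the shift along the tool's x, y, z in m, then the closure, from -1 (fully open) to 1 (shut). In form: [wx, wy, wz, dx, dy, dz, claw, wx, wy, wz, dx, dy, dz, claw, ...]. A call has 1 to 12 rows; each row shifts and turns the commanded pose from where the row before left it, along the tool's axes as they then stand; what a row does not reach is not made up. A row lasts 1/8 s, in which the tool goes at most 62.5 mm and 10.7 degrees, less where a joint would pass 70% of its speed; a pose out of reach is approached as far as the arm can. A call with a gripper value outside its range is refused whole. The fingers move at their own pace and stop on an object; the grip force is fixed at half the most. Time passes only in rows, so rows that do not move let the fingers close. It gives the time, the measured TCP pose, the force, the opening and the grip force at its end, in the units of the state.
- ctrl.read_state(): the state, without advancing time (a new reading comes with each control period).
- ctrl.get_image(name): name is "scene" or "top" or "wrist"; returns the picture (384x512x3 uint8, red, green, blue); there is no depth.
- ctrl.calibration(name): a dict with "mtx" (3x3 intrinsics, pixels), "R" (3x3) and "t" (3): a world point X has camera coordinates R X + t. Camera axes: x right, y down, z forward; pixel columns grow to the right and rows downward; lengths in mm; the calibration is good to about 2 mm. A picture is of the moment at which its call begins: read the wrist's pose just before it. calibration takes no time and is no camera call; for the wrist camera it gives the pose at the moment of the call.
- ctrl.finish_job(): hands the job in; it is judged then, once.
The state is a dict: "clock": time; "qpos": joint angles; "qd": joint speeds; "tau": joint torques, N m; "eef_pos": TCP position; "tool_rot": TCP orientation; "force": force on the tool from outside, world axes, zero at the start; "torque": the same for the moment, N m; "width": finger opening in mm; "gripper_force": force on a finger pad.
Only numpy, scipy, OpenCV 4.12 (cv2) and the standard library are available. Lean on these libraries where they do the work, as an engineer would, in place of code of your own. Each camera call takes 0.05 s, during which the arm holds its last target. There are 200 camera calls.

## Working session

There is one attempt and no reset: what is moved stays moved. The work goes in short steps, Python scripts to look and compute and a tool call to move; the robot and the scene stay as the last step left them, time stands still between calls to the robot, and variables do not carry over. Pictures are saved under pics/ and viewed, at most 14 in all, crops included, and the job is handed in when it is done.

Besides the shell and the picture viewer there is one more tool, called after "Emit:" as name(argument=value, ...), one argument or row to a line, values as JSON. carry_out: Moves the arm, as the interface text tells. Its arguments: {"type":"object","properties":{"deltas":{"type":"array"}},"required":["deltas"]}

```bash
mkdir -p pics; ls; python3 - <<'E'
from cell import ctrl
import cv2,numpy as np
s=ctrl.read_state();print(s['clock'],s['eef_pos'],s['tool_rot'],s['width'],ctrl.grip_depth)
for n in ['top','scene','wrist']:
    c=ctrl.calibration(n); im=ctrl.get_image(n)
    cv2.imwrite(f'pics/{n}0.png',im[...,::-1])
    print(n,np.round(c['mtx'],1).tolist(),np.round(c['R'],3).tolist(),np.round(c['t'],1).tolist())
a=cv2.imread('pics/top0.png');cv2.imwrite('pics/top0v.png',cv2.resize(a,(800,600),interpolation=cv2.INTER_CUBIC))
E
```

```text
pics
0.0 [251.50856782 598.68346945 230.37605485] [-3.13964933e+00  6.94067386e-06  2.74378545e+00] 85.44044896162912 18.700000000000003
top [[405.4, 0.0, 247.6], [0.0, 405.4, 193.8], [0.0, 0.0, 1.0]] [[-0.018, -1.0, 0.004], [-0.982, 0.017, -0.189], [0.189, -0.007, -0.982]] [-57.3, 487.4, 1140.2]
scene [[486.7, 0.0, 257.1], [0.0, 486.7, 192.7], [0.0, 0.0, 1.0]] [[0.889, -0.457, -0.002], [-0.241, -0.466, -0.851], [0.388, 0.758, -0.525]] [-467.3, 117.0, 1131.6]
wrist [[313.8, 0.0, 260.8], [0.0, 313.8, 195.6], [0.0, 0.0, 1.0]] [[0.388, 0.922, -0.003], [0.877, -0.368, 0.31], [0.284, -0.123, -0.951]] [-648.4, -40.6, 382.3]
```

View pics/top0v.png

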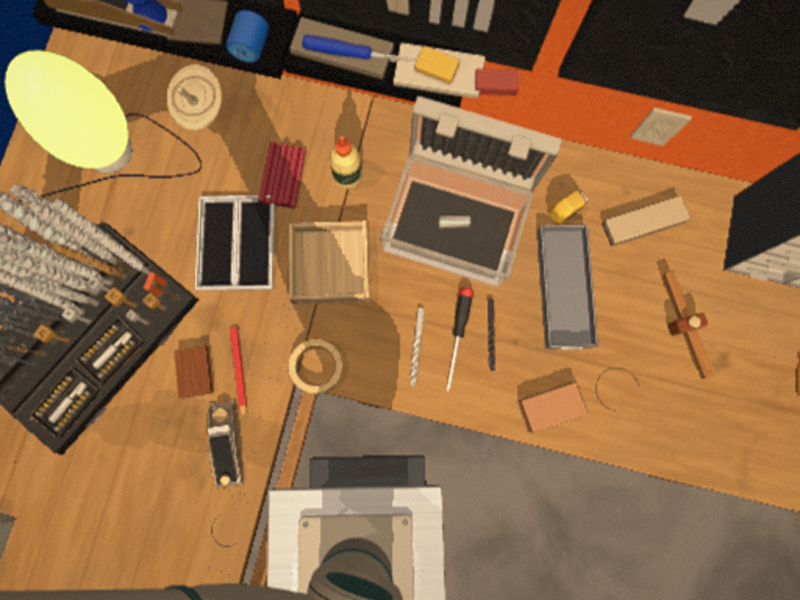

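View pics/scene0.png

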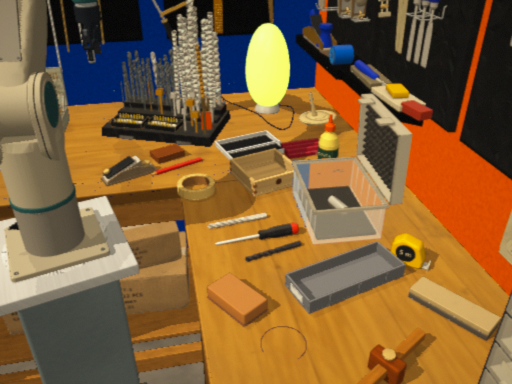

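The top view (800x600) shows drill_a around (417,345), the screwdriver (460,335), drill_b (491,333), offcut (193,371), pencil (238,367) and tape (315,366). The places are the tray (235,242), box (328,260) and trough (568,287). Next I'll measure coarsely with masks.

```bash
cat > h.py <<'E'
import cv2,numpy as np
from cell import ctrl
def ray(c,px):
    d=np.linalg.inv(c['mtx'])@np.array([px[0],px[1],1.]);return -c['R'].T@np.ravel(c['t']),c['R'].T@d
def cast(c,px,z):
    o,d=ray(c,px);return o+d*(z-o[2])/d[2]
def proj(c,X):
    p=c['mtx']@(c['R']@np.array(X,float)+np.ravel(c['t']));return p[:2]/p[2]
def tri(c1,p1,c2,p2):
    P=[c['mtx']@np.c_[c['R'],np.ravel(c['t'])] for c in(c1,c2)]
    X=cv2.triangulatePoints(P[0],P[1],np.array(p1,float).reshape(2,1),np.array(p2,float).reshape(2,1)).ravel();return X[:3]/X[3]
def blob(mask,roi):
    x0,y0,x1,y1=roi;m=np.zeros_like(mask);m[y0:y1,x0:x1]=mask[y0:y1,x0:x1]
    cs,_=cv2.findContours(m,cv2.RETR_EXTERNAL,cv2.CHAIN_APPROX_NONE)
    return max(cs,key=cv2.contourArea)
def tool(s):
    from scipy.spatial.transform import Rotation as R
    return R.from_euler('xyz',s['tool_rot']).as_matrix()
E
python3 - <<'E'
from h import *
im=cv2.imread('pics/top0.png');c=ctrl.calibration('top')
hsv=cv2.cvtColor(im,cv2.COLOR_BGR2HSV);H,S,V=cv2.split(hsv)
M={'drill_a':((S<75)&(V>100),(256,190,278,252),6),
'drill_b':(V<95,(306,184,324,242),6),
'driver':((V<80)|((H<8)|(H>172))&(S>150)|(S<80)&(V>60),(282,178,308,254),10),
'offcut':((V<120),(106,214,140,262),20),
'pencil':(((H<6)|(H>172))&(S>170)&(V>130),(142,200,162,268),8),
'tray':((V<75)|(S<70),(120,116,182,192),16),
'trough':((S<75),(338,138,388,228),32),
'box':((S<140)&(V>120),(182,138,240,196),45)}
o=im.copy()
for k,(m,roi,z) in M.items():
    try: ct=blob(m.astype('uint8')*255,roi)
    except ValueError: print(k,'none');continue
    r=cv2.minAreaRect(ct);b=cv2.boxPoints(r)
    W=np.array([cast(c,p,z)[:2] for p in b]);e=W[1]-W[0],W[2]-W[1]
    l=[np.hypot(*v) for v in e];a=e[int(np.argmax(l))]
    print(k,np.round(r[0],1),'W',np.round(W.mean(0),0),'size',np.round(l),'ang',round(np.degrees(np.arctan2(a[1],a[0]))%180,1))
    cv2.drawContours(o,[ct],-1,(255,0,255),1)
cv2.imwrite('pics/top1.png',cv2.resize(o[100:270,80:400],None,fx=2.5,fy=2.5,interpolation=cv2.INTER_NEAREST))
g=ctrl.calibration('top');print(proj(g,ctrl.read_state()['eef_pos']))
E
```

```text
drill_a [266.3 221. ] W [ 411. -121.] size [146.   9.] ang 172.5
drill_b [314.  213.5] W [ 431. -264.] size [  6. 136.] ang 177.2
driver [291.6 216.3] W [ 424. -197.] size [201.  25.] ang 165.9
offcut [133.6 235. ] W [375. 271.] size [ 7. 90.] ang 8.5
pencil [152.  234.3] W [377. 220.] size [ 14. 147.] ang 8.3
tray [149.9 154.6] W [621. 231.] size [190. 152.] ang 1.0
trough [362.6 182.9] W [ 519. -410.] size [100. 243.] ang 179.6
box [210.  166.5] W [572.  44.] size [150. 156.] ang 179.3
[-31.80563146 281.48123905]
```

View pics/top1.png

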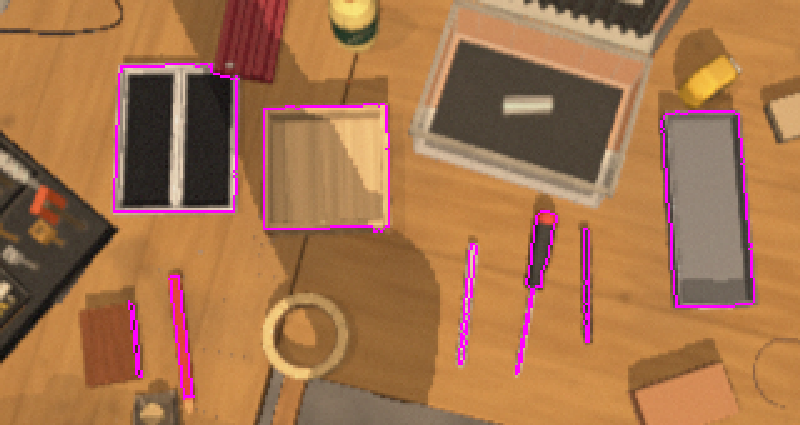

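The masks fit: sizes are 146, 136 and 201 mm for the loose items, 190x152 for the tray, 100x243 for the trough and 150 for the box. Only the offcut mask took in its shadow edge. In the view the offcut body spans about (80–142, 300–388) of the crop. I'll start with the offcut by looking at it from close by.

```bash
cat >> h.py <<'E'
def plan(x,y,z,yaxis=None):
    """turn about tool z (deg) bringing tool y to world angle yaxis (deg, mod 180), then shift in tool axes (m)"""
    from scipy.spatial.transform import Rotation as R
    s=ctrl.read_state();T=tool(s);a=np.degrees(np.arctan2(T[1,1],T[0,1]));w=0
    if yaxis is not None: w=-((yaxis-a+90)%180-90)
    T2=T@R.from_euler('z',w,degrees=True).as_matrix()
    d=T2.T@(np.array([x,y,z])-s['eef_pos'])/1000
    print('t',round(s['clock'],2),'pos',np.round(s['eef_pos'],1),'tilt',np.round(T[:2,2],3),'yang',round(a,1),'q',np.round(s['qpos'],2),'w',round(s['width'],1),'f',np.round(s['force'],1),s['gripper_force'])
    print(' turn z',round(w,1),'shift',np.round(d,4),'n>=',round(max(np.linalg.norm(d)/.0625,abs(w)/10.7),1))
E
python3 -c "
from h import *
plan(365,278,230,98.5)"
```

```text
t 0.15 pos [251.6 598.8 230.6] tilt [-0.001 -0.001] yang 67.2 q [-1.24  0.63  0.04  1.52 -0.03  1.   -0.02] w 85.3 f [-0.4 -0.5  0.6] 0.0
 turn z -31.3 shift [-0.0648 -0.3341  0.001 ] n>= 5.4
```

Emit:
carry_out(
  deltas=[0,0,-10.4,0,0,0,-1,0,0,-10.4,0,0,0,-1,0,0,-10.4,0,0,0,-1,0,0,0,-0.009,-0.048,0,-1,0,0,0,-0.009,-0.048,0,-1,0,0,0,-0.009,-0.048,0,-1,0,0,0,-0.009,-0.048,0,-1,0,0,0,-0.009,-0.048,0,-1,0,0,0,-0.009,-0.048,0,-1,0,0,0,-0.01,-0.046,0,-1,0,0,0,0,0,0,-1],
)

```text
clock: 1.52
eef_pos: [365.2, 274.1, 231.2]
tool_rot: [-3.139, -0.0, -3.002]
force: [0.2, 0.1, -0.2]
width: 85.6
gripper_force: 0.0
```

```bash
cat > look.py <<'E'
import sys,pickle
from h import *
n=sys.argv[1];ctrl.read_state();c=ctrl.calibration('wrist');im=ctrl.get_image('wrist')[...,::-1]
cv2.imwrite(f'pics/{n}.png',im);pickle.dump(c,open(f'pics/{n}.pkl','wb'));plan(*ctrl.read_state()['eef_pos'])
E
python3 look.py w1
```

```text
t 1.57 pos [364.5 276.7 231.3] tilt [ 0. -0.] yang 98.2 q [-0.63  0.36 -0.11  2.03  0.05  0.76  0.94] w 85.2 f [-0.5  0.3  0.1] 0.0
 turn z 0 shift [0. 0. 0.] n>= 0.0
```

View pics/w1.png

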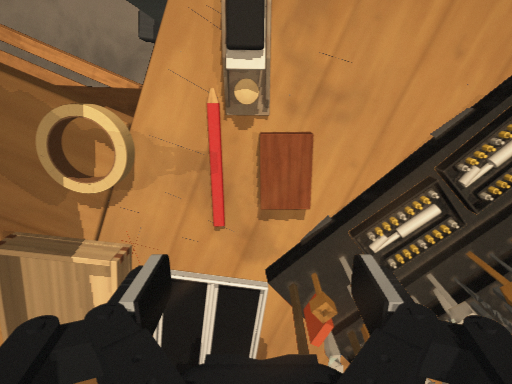

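The wrist view shows the offcut spanning (258–313, 132–218), the pencil left of it at (215,155), the plane above it and the drill rack at right; there is room for the fingers. I'll take a second viewpoint shifted sideways to triangulate heights.

Emit:
carry_out(
  deltas=[0,0,0,0.03,0.04,0,-1,0,0,0,0.03,0.04,0,-1,0,0,0,0,0,0,-1,0,0,0,0,0,0,-1],
)

```text
clock: 2.08
eef_pos: [292.5, 349.1, 231.2]
tool_rot: [-3.141, -0.0, -2.993]
force: [1.7, -0.0, -0.2]
width: 85.5
gripper_force: 0.0
```

```bash
python3 look.py w2; cat > off.py <<'E'
from h import *
import pickle
B=[];C=[]
for n in ['w1','w2']:
    im=cv2.imread(f'pics/{n}.png');c=pickle.load(open(f'pics/{n}.pkl','rb'));C.append(c)
    H,S,V=cv2.split(cv2.cvtColor(im,cv2.COLOR_BGR2HSV))
    m=((H<11)|(H>174))&(S>90)&(V>70)&(V<150)
    m=cv2.morphologyEx(m.astype('uint8')*255,cv2.MORPH_OPEN,np.ones((5,5)))
    u=proj(c,[380,283,20]).astype(int);r=[max(u[0]-60,0),max(u[1]-75,0),u[0]+60,u[1]+75]
    ct=blob(m,r);q=cv2.minAreaRect(ct);b=cv2.boxPoints(q)
    b=b[np.argsort(np.arctan2(*(b-b.mean(0)).T))];B.append(b)
    W=np.array([cast(c,p,20) for p in b]);e=W-np.roll(W,1,0)
    print(n,np.round(q[0]),np.round(W.mean(0)),np.round(np.linalg.norm(e,axis=1)),np.round(np.degrees(np.arctan2(e[:,1],e[:,0]))%180,1))
print(np.round([tri(C[0],p,C[1],q) for p,q in zip(*B)],1))
E
python3 off.py
```

```text
t 2.12 pos [293.1 348.5 231.2] tilt [ 0. -0.] yang 98.4 q [-0.84  0.36 -0.13  2.03  0.06  0.75  0.71] w 85.4 f [-0.5 -0.4  0. ] 0.0
 turn z 0 shift [0. 0. 0.] n>= 0.0
w1 [286. 162.] [358. 302.  20.] [57. 69. 60. 69.] [98.   8.  98.1 10.9]
w2 [214. 218.] [366. 301.  20.] [58. 92. 62. 92.] [98.5  4.5 98.5  7.2]
[[327.8 267.6  13.1]
 [385.  280.1  68.2]
 [379.  332.8  64.5]
 [320.  325.6  10.2]]
```

```bash
sed -i 's/\[380,283,20\]/[366,301,20]/' off.py; python3 off.py; python3 -c "
from h import *
plan(370,301,60,98)"
```

```text
w1 [286. 162.] [358. 302.  20.] [57. 69. 60. 69.] [98.   8.  98.1 10.9]
w2 [214. 218.] [366. 301.  20.] [58. 92. 62. 92.] [98.5  4.5 98.5  7.2]
[[327.8 267.6  13.1]
 [385.  280.1  68.2]
 [379.  332.8  64.5]
 [320.  325.6  10.2]]
t 2.12 pos [293.1 348.5 231.2] tilt [ 0. -0.] yang 98.4 q [-0.84  0.36 -0.13  2.03  0.06  0.75  0.71] w 85.4 f [-0.5 -0.4  0. ] 0.0
 turn z 0.4 shift [-0.0695 -0.0577  0.1712] n>= 3.1
```

```bash
sed -i 's/(V>70)&(V<150)/(V>35)\&(V<150)/;s/H<11/H<13/' off.py; python3 off.py; python3 -c "
from h import *
im=cv2.imread('pics/w1.png');h=cv2.cvtColor(im,cv2.COLOR_BGR2HSV);print([h[r,285].tolist() for r in (128,140,170,185,190,195,200,205,209,212,215,222)])"
```

```text
w1 [286. 170.] [368. 303.  20.] [58. 92. 63. 92.] [98.   8.  98.1 10.9]
w2 [214. 218.] [367. 301.  20.] [60. 95. 65. 95.] [98.5  4.4 98.5  7.3]
[[326.9 266.3  12.9]
 [410.7 278.   35.4]
 [404.7 338.9  29.1]
 [319.5 326.3   6.2]]
[[15, 165, 195], [10, 189, 139], [10, 184, 148], [11, 187, 142], [11, 183, 141], [10, 178, 142], [10, 184, 140], [10, 183, 139], [12, 175, 109], [15, 168, 140], [15, 165, 142], [15, 165, 204]]
```

Triangulated top height averages 21 mm (given 20), centre about (367,302), long axis about 7°. Moving above it.

Emit:
carry_out(
  deltas=[0,0,0.5,-0.034,-0.028,0,-1,0,0,0,-0.034,-0.028,0,-1,0,0,0,0,0,0.045,-1,0,0,0,0,0,0.045,-1,0,0,0,0,0,0.045,-1,0,0,0,0,0,0.045,-1,0,0,0,0,0,0,-1,0,0,0,0,0,0,-1],
)

```text
clock: 3.12
eef_pos: [369.1, 302.8, 52.3]
tool_rot: [3.141, 0.001, -3.005]
force: [0.5, 0.1, -0.6]
width: 85.3
gripper_force: 0.0
```

```bash
python3 look.py w3; python3 -c "
from h import *
plan(369,302,-2,97.5)"
```

```text
t 3.17 pos [369.4 303.3  52.9] tilt [0.002 0.002] yang 97.8 q [-0.71  0.69 -0.06  2.13  0.12  0.32  0.85] w 85.4 f [-0.  -0.4  0.4] 0.0
 turn z 0 shift [0. 0. 0.] n>= 0.0
t 3.17 pos [369.4 303.3  52.9] tilt [0.002 0.002] yang 97.8 q [-0.71  0.69 -0.06  2.13  0.12  0.32  0.85] w 85.4 f [-0.  -0.4  0.4] 0.0
 turn z 0.3 shift [ 0.0007 -0.0013  0.0549] n>= 0.9
```

View pics/w3.png

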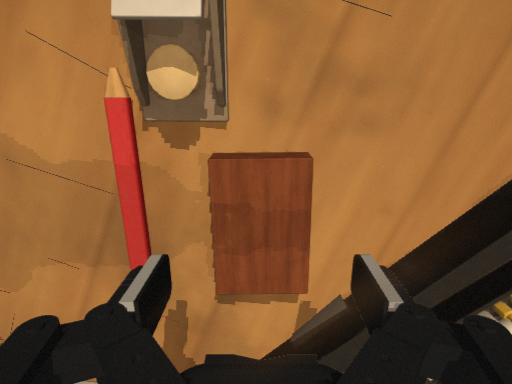

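Offcut centred at (262,222) between the fingers; the pencil stays left. I'll check the finger footprints.

```bash
python3 -c "
from h import *
c=ctrl.calibration('wrist')
for X in [(369,302,20),(369,245,8),(369,359,8),(360,359,8),(380,359,8)]: print(X,proj(c,X).round())
"
```

```text
(369, 302, 20) [259. 229.]
(369, 245, 8) [171. 210.]
(369, 359, 8) [345. 232.]
(360, 359, 8) [348. 220.]
(380, 359, 8) [342. 247.]
```

Emit:
carry_out(
  deltas=[0,0,0.3,0,-0.001,0.018,-1,0,0,0,0,0,0.018,-1,0,0,0,0,0,0,-1],
)

```text
clock: 3.55
eef_pos: [368.9, 302.1, 16.4]
tool_rot: [3.141, 0.001, -3.009]
force: [0.9, 0.6, 0.7]
width: 85.3
gripper_force: 0.0
```

Emit:
carry_out(
  deltas=[0,0,0,0,0,0.01,-1,0,0,0,0,0,0.008,-1,0,0,0,0,0,0,-1,0,0,0,0,0,0,1,0,0,0,0,0,0,1,0,0,0,0,0,0,1,0,0,0,0,0,0,1,0,0,0,0,0,0,1],
)

```text
clock: 4.55
eef_pos: [367.3, 300.7, 1.7]
tool_rot: [-3.138, -0.003, -3.008]
force: [-1.3, -0.5, 9.1]
width: 58.9
gripper_force: 63.7
```

Emit:
carry_out(
  deltas=[0,0,0,0,0,-0.03,1,0,0,0,0,0,-0.05,1,0,0,0,0,0,-0.05,1,0,0,0,0,0,-0.05,1,0,0,7.5,0,0,0,1,0,0,0,0,0,0,1],
)

```text
clock: 5.3
eef_pos: [367.7, 301.0, 181.2]
tool_rot: [-3.137, -0.003, -3.138]
force: [-0.4, -0.2, 0.6]
width: 58.4
gripper_force: 65.3
```

```bash
python3 -c "
from h import *
plan(500,100,190,90)"
```

```text
t 5.3 pos [367.7 301.  181.2] tilt [-0.003 -0.005] yang 90.2 q [-0.46  0.48 -0.4   2.03  0.29  0.68  0.53] w 58.4 f [-0.4 -0.2  0.6] 65.32076597213745
 turn z 0.2 shift [-0.1323 -0.201  -0.0083] n>= 3.9
```

Emit:
carry_out(
  deltas=[0,0,0,-0.043,-0.042,-0.006,1,0,0,0,-0.043,-0.042,-0.006,1,0,0,0,-0.043,-0.042,-0.006,1,0,0,0,-0.043,-0.042,-0.006,1,0,0,0,-0.03,-0.01,0,1,0,0,0,0,0,0,1,0,0,0,0,0,0,1],
)

```text
clock: 6.18
eef_pos: [568.6, 124.4, 203.3]
tool_rot: [-3.137, -0.008, -3.137]
force: [-0.6, 0.1, -0.2]
width: 58.9
gripper_force: 65.3
```

```bash
python3 look.py w4
```

```text
t 6.22 pos [568.5 124.7 203.6] tilt [-0.007 -0.005] yang 90.3 q [-0.01  0.59 -0.41  1.73  0.29  0.89  1.04] w 58.7 f [-0.3 -0.  -0.9] 65.32943487167358
 turn z 0 shift [0. 0. 0.] n>= 0.0
```

Emit:
carry_out(
  deltas=[0,0,0,-0.03,-0.04,0,1,0,0,0,-0.03,-0.04,0,1,0,0,0,0,0,0,1,0,0,0,0,0,0,1],
)

```text
clock: 6.72
eef_pos: [629.1, 45.5, 204.2]
tool_rot: [-3.138, -0.006, -3.137]
force: [-0.3, 0.5, -1.0]
width: 58.2
gripper_force: 65.3
```

```bash
python3 look.py w5; python3 -c "
import cv2,numpy as np
a,b=[cv2.imread(f'pics/w{i}.png') for i in (4,5)]
cv2.imwrite('pics/w45.png',cv2.resize(np.hstack([a,b]),(800,300),interpolation=cv2.INTER_AREA))"
```

```text
t 6.78 pos [629.1  46.1 204.3] tilt [-0.006 -0.004] yang 90.3 q [ 0.12  0.66 -0.4   1.59  0.3   0.96  1.2 ] w 58.3 f [-0.2  0.4 -0. ] 65.30997276306152
 turn z 0 shift [0. 0. 0.] n>= 0.0
```

View pics/w45.png

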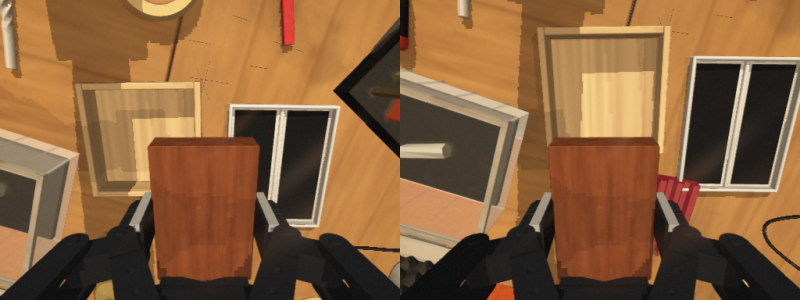

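Left half (w4): box near corners at (77,84) and (200,82), tray corners at (230,105), (339,107), (316,226). Right half (w5): box near corners (137,27), (270,26), tray corners (292,58), (281,188), (374,189). The offcut is held straight. Triangulating these now.

```bash
python3 - <<'E'
from h import *
import pickle
c=[pickle.load(open(f'pics/w{i}.pkl','rb')) for i in (4,5)]
g=[cv2.imread(f'pics/w{i}.png',0) for i in (4,5)]
s=1/.78125
P={'boxNL':((77,84),(137,27)),'boxNR':((200,82),(270,26)),'trayNR?':((230,105),(292,58)),'trayBR':((316,226),(374,189))}
cr=(3,30,.01)
for k,(a,b) in P.items():
    q=[cv2.cornerSubPix(g[i],np.array([[p]],np.float32)*np.float32(s),(5,5),(-1,-1),cr).ravel() for i,p in enumerate((a,b))]
    z=45 if 'box' in k else 16
    print(k,np.round(q).tolist(),tri(c[0],q[0],c[1],q[1]).round(),[cast(c[i],q[i],z)[:2].round().tolist() for i in (0,1)])
for p in ((339,107),): print('trayNL w4',cast(c[0],np.array(p)*s,16).round())
print('trayFar w5',cast(c[1],np.array((281,188))*s,16).round(),cast(c[1],np.array((374,189))*s,16).round(),cast(c[1],np.array((292,58))*s,16).round())
plan(572,44,150,90)
E
```

```text
boxNL [[99.0, 108.0], [175.0, 35.0]] [500. -31.  41.] [[501.0, -28.0], [500.0, -31.0]]
boxNR [[255.0, 104.0], [346.0, 33.0]] [497. 118.  44.] [[497.0, 118.0], [498.0, 118.0]]
trayNR? [[294.0, 134.0], [376.0, 72.0]] [528. 158.  14.] [[527.0, 158.0], [528.0, 158.0]]
trayBR [[406.0, 289.0], [481.0, 244.0]] [713. 301.  17.] [[714.0, 302.0], [713.0, 302.0]]
trayNL w4 [530. 304.  16.]
trayFar w5 [710. 160.  16.] [711. 298.  16.] [530. 156.  16.]
t 6.78 pos [629.1  46.1 204.3] tilt [-0.006 -0.004] yang 90.3 q [ 0.12  0.66 -0.4   1.59  0.3   0.96  1.2 ] w 58.3 f [-0.2  0.4 -0. ] 65.30997276306152
 turn z 0.3 shift [ 0.0568 -0.0019  0.0547] n>= 1.3
```

Box centre about (573,44), rim 43 mm; tray centre about (620,230), rim 15.5 mm, both square to the axes. Now lowering the offcut.

Emit:
carry_out(
  deltas=[0,0,0,0.028,-0.001,0,1,0,0,0,0.028,-0.001,0,1,0,0,0,0,0,0.05,1,0,0,0,0,0,0.05,1,0,0,0,0,0,0.05,1,0,0,0,0,0,0.025,1,0,0,0,0,0,0,1,0,0,0,0,0,0,1],
)

```text
clock: 7.78
eef_pos: [574.1, 42.2, 30.9]
tool_rot: [-3.138, -0.003, -3.137]
force: [0.4, 0.4, -0.7]
width: 58.8
gripper_force: 65.3
```

Emit:
carry_out(
  deltas=[0,0,0,0,0,0.01,1,0,0,0,0,0,0.008,1,0,0,0,0,0,0,1,0,0,0,0,0,0,-0.7,0,0,0,0,0,0,-0.7,0,0,0,0,0,0,-0.7,0,0,0,0,0,-0.03,-0.7,0,0,0,0,0,-0.06,-0.7,0,0,0,0,0,-0.06,-1,0,0,0,0,0,-0.03,-1,0,0,0,0,0,0,-1],
)

```text
clock: 9.15
eef_pos: [576.0, 42.0, 194.5]
tool_rot: [-3.137, 0.001, -3.139]
force: [-0.0, 0.4, -0.6]
width: 85.3
gripper_force: 0.0
```

```bash
python3 look.py w6; python3 -c "
from h import *
plan(440,-100,200,82)"
```

```text
t 9.2 pos [574.7  41.5 192.6] tilt [-0.003 -0.005] yang 90.1 q [ 0.14  0.6  -0.41  1.76  0.31  0.85  1.16] w 85.7 f [ 0.3  0.  -0.6] 0.0
 turn z 0 shift [0. 0. 0.] n>= 0.0
t 9.2 pos [574.7  41.5 192.6] tilt [-0.003 -0.005] yang 90.1 q [ 0.14  0.6  -0.41  1.76  0.31  0.85  1.16] w 85.7 f [ 0.3  0.  -0.6] 0.0
 turn z 8.1 shift [ 0.1137 -0.1589 -0.0064] n>= 3.1
```

View pics/w6.png

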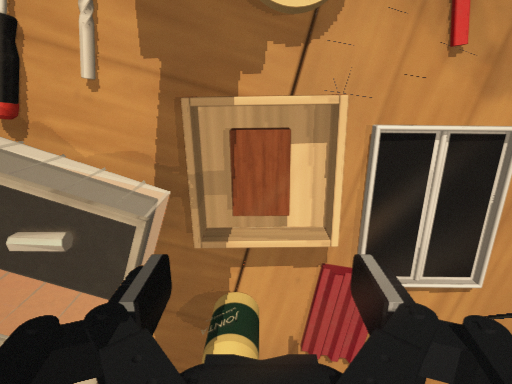

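Offcut lies flat in the box at (260,172). Now on to the drills and screwdriver; two views from above.

Emit:
carry_out(
  deltas=[0,0,8,0,0,-0.01,-1,0,0,0,0.03,-0.04,-0.01,-1,0,0,0,0.03,-0.04,-0.01,-1,0,0,0,0.03,-0.04,0,-1,0,0,0,0.024,-0.04,0,-1,0,0,0,0,-0.03,0,-1,0,0,0,0,0,0,-1,0,0,0,0,0,0,-1],
)

```text
clock: 10.2
eef_pos: [435.2, -130.0, 222.3]
tool_rot: [-3.137, -0.006, 3.005]
force: [-0.2, 0.1, -0.3]
width: 85.9
gripper_force: 0.0
```

```bash
python3 look.py w7
```

```text
t 10.25 pos [ 435.4 -129.6  222.4] tilt [-0.006 -0.004] yang 82.2 q [ 0.52  0.39 -0.4   2.04  0.23  0.76  1.42] w 85.9 f [-0.2  0.6  0.3] 0.0
 turn z 0 shift [0. 0. 0.] n>= 0.0
```

Emit:
carry_out(
  deltas=[0,0,0,-0.01,-0.045,0,-1,0,0,0,-0.01,-0.045,0,-1,0,0,0,0,0,0,-1,0,0,0,0,0,0,-1],
)

```text
clock: 10.75
eef_pos: [443.2, -221.1, 223.1]
tool_rot: [-3.137, -0.005, 3.006]
force: [-0.6, -0.2, -0.3]
width: 85.4
gripper_force: 0.0
```

```bash
python3 look.py w8; cat > dr.py <<'E'
from h import *
import pickle,sys
ns=sys.argv[1:];out=[]
G={'a':(411,-121,6),'d':(424,-197,10),'b':(431,-264,6)}
for n in ns:
    im=cv2.imread(f'pics/{n}.png');c=pickle.load(open(f'pics/{n}.pkl','rb'))
    H,S,V=cv2.split(cv2.cvtColor(im,cv2.COLOR_BGR2HSV))
    M={'a':(S<70)&(V>90),'d':(V<75)|((H<8)|(H>172))&(S>150)&(V>100)|(S<60)&(V>60),'b':V<80}
    o=im.copy();r={}
    for k,X in G.items():
        poly=np.array([proj(c,(X[0]+a,X[1]+b,X[2])) for a,b in((-115,-28),(115,-28),(115,28),(-115,28))]).astype(int)
        k2=np.zeros(V.shape,'uint8');cv2.fillPoly(k2,[poly],255)
        ct=blob(M[k].astype('uint8')*k2,(0,0,512,384))
        q=cv2.minAreaRect(ct);b=cv2.boxPoints(q)
        e=[(b[i]+b[(i+1)%4])/2 for i in range(4)]
        e=[e[0],e[2]] if np.linalg.norm(e[0]-e[2])>np.linalg.norm(e[1]-e[3]) else [e[1],e[3]]
        e=sorted(e,key=lambda p:p[1]);r[k]=e
        W=[cast(c,p,X[2]) for p in e];v=W[1]-W[0]
        print(n,k,np.round(e).tolist(),'mid',((W[0]+W[1])/2).round(1)[:2],'len',round(np.linalg.norm(v)),'ang',round(np.degrees(np.arctan2(v[1],v[0])),1))
        cv2.drawContours(o,[ct],-1,(255,0,255),1)
    out.append((c,r));cv2.imwrite(f'pics/{n}o.png',o)
if len(out)>1:
    for k in G: print(k,[tri(out[0][0],out[0][1][k][i],out[1][0],out[1][1][k][i]).round(1).tolist() for i in(0,1)])
E
python3 dr.py w7 w8
python3 -c "
import cv2,numpy as np
cv2.imwrite('pics/w78.png',cv2.resize(np.hstack([cv2.imread(f'pics/w{i}o.png') for i in (7,8)]),(800,300),interpolation=cv2.INTER_AREA))"
```

```text
t 10.8 pos [ 443.3 -220.7  223.3] tilt [-0.005 -0.004] yang 82.3 q [ 0.68  0.44 -0.39  1.94  0.23  0.81  1.6 ] w 85.5 f [-0.4  1.1 -0.2] 0.0
 turn z 0 shift [0. 0. 0.] n>= 0.0
w7 a [[267.0, 160.0], [265.0, 183.0]] mid [ 442.  -126.3] len 28 ang -12.6
w7 d [[200.0, 167.0], [200.0, 246.0]] mid [ 475.3 -211.1] len 102 ang -11.2
w7 b [[135.0, 117.0], [161.0, 232.0]] mid [ 431.  -265.1] len 141 ang -1.5
w8 a [[345.0, 142.0], [345.0, 165.0]] mid [ 441.8 -123.9] len 27 ang -3.1
w8 d [[278.0, 150.0], [271.0, 230.0]] mid [ 475.2 -210.6] len 101 ang -12.0
w8 b [[214.0, 98.0], [232.0, 217.0]] mid [ 431.2 -264.9] len 141 ang -1.5
a [[428.4, -123.2, 6.2], [450.8, -128.8, 23.6]]
d [[425.0, -200.3, 14.1], [524.9, -221.1, 9.8]]
b [[360.5, -263.0, 6.5], [501.4, -266.7, 6.7]]
```

View pics/w78.png

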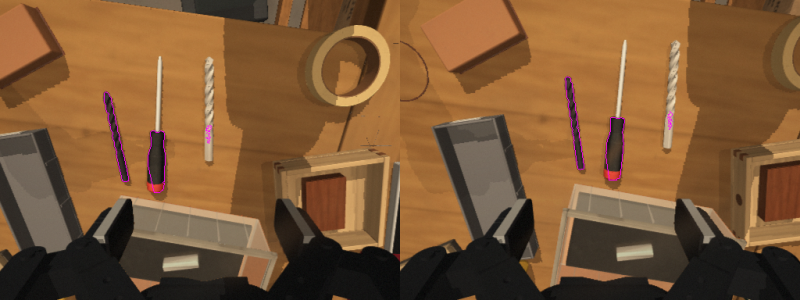

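drill_b masks cleanly, w8 (568–584, 78–170); the driver's handle sits at (615,150) and the drill_a mask broke up on the flutes. I'll fix that mask and also measure the case rim height near the handle.

```bash
sed -i "s/'a':(S<70)&(V>90)/'a':cv2.morphologyEx(((S<125)\&(V>90)).astype('uint8'),cv2.MORPH_CLOSE,np.ones((7,7)))/" dr.py; python3 dr.py w7 w8 | grep a; python3 - <<'E'
from h import *
import pickle
c=[pickle.load(open(f'pics/w{i}.pkl','rb')) for i in (7,8)]
for a,b in [((125,198),(175,186)),((250,219),(294,208))]:print('case',tri(c[0],np.array(a)*1.28,c[1],np.array(b)*1.28).round())
plan(431,-265,150,88.5)
E
```

```text
w7 a [[267.0, 72.0], [267.0, 206.0]] mid [ 409.6 -120.2] len 152 ang -7.5
w7 d [[200.0, 167.0], [200.0, 246.0]] mid [ 475.3 -211.1] len 102 ang -11.2
w7 b [[135.0, 117.0], [161.0, 232.0]] mid [ 431.  -265.1] len 141 ang -1.5
w8 a [[352.0, 51.0], [342.0, 189.0]] mid [ 409.2 -120. ] len 152 ang -7.4
w8 d [[278.0, 150.0], [271.0, 230.0]] mid [ 475.2 -210.6] len 101 ang -12.0
w8 b [[214.0, 98.0], [232.0, 217.0]] mid [ 431.2 -264.9] len 141 ang -1.5
a [[334.1, -110.3, 6.4], [484.1, -130.0, 7.6]]
case [ 541. -286.  -19.]
case [646. -66. -71.]
t 10.8 pos [ 443.3 -220.7  223.3] tilt [-0.005 -0.004] yang 82.3 q [ 0.68  0.44 -0.39  1.94  0.23  0.81  1.6 ] w 85.5 f [-0.4  1.1 -0.2] 0.0
 turn z -6.2 shift [ 0.0107 -0.0443  0.0735] n>= 1.4
```

Emit:
carry_out(
  deltas=[0,0,-6.2,0,0,0,-0.1,0,0,0,0.011,-0.044,0,-0.1,0,0,0,0,0,0.05,-0.1,0,0,0,0,0,0.05,-0.1,0,0,0,0,0,0.05,-0.1,0,0,0,0,0,0.025,-0.1,0,0,0,0,0,0,-0.1,0,0,0,0,0,0,-0.1],
)

```text
clock: 11.8
eef_pos: [431.0, -266.5, 49.8]
tool_rot: [-3.136, -0.003, 3.114]
force: [0.8, 0.5, -0.2]
width: 47.3
gripper_force: 0.0
```

```bash
python3 look.py w9; python3 dr.py w9; python3 -c "
from h import *
plan(431,-265,3,88.5)"
```

```text
t 11.85 pos [ 431.1 -266.9   50.1] tilt [-0.003 -0.006] yang 88.4 q [ 0.66  0.73 -0.25  2.05  0.43  0.41  1.62] w 47.0 f [-1.1  0.  -0.3] 0.0
 turn z 0 shift [0. 0. 0.] n>= 0.0
w9 a [[524.0, 116.0], [463.0, 293.0]] mid [ 427.5 -120.5] len 120 ang -6.9
w9 d [[368.0, 212.0], [362.0, 361.0]] mid [ 482.3 -197.5] len 117 ang 2.3
w9 b [[264.0, 110.0], [264.0, 318.0]] mid [ 432.5 -264.6] len 144 ang -1.4
t 11.85 pos [ 431.1 -266.9   50.1] tilt [-0.003 -0.006] yang 88.4 q [ 0.66  0.73 -0.25  2.05  0.43  0.41  1.62] w 47.0 f [-1.1  0.  -0.3] 0.0
 turn z -0.1 shift [0.0001 0.0022 0.0471] n>= 0.8
```

View pics/w9.png

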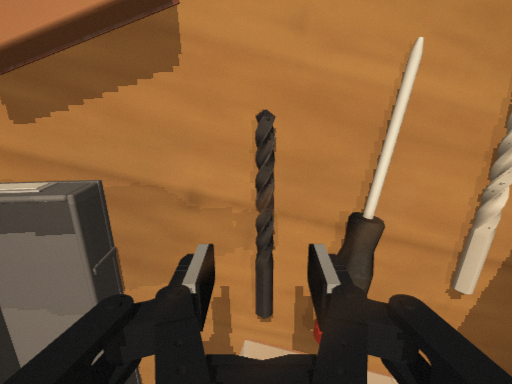

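Drill_b is centred between the fingers at column 264; descend and grip.

Emit:
carry_out(
  deltas=[0,0,0,-0.001,0.002,0.025,-0.1,0,0,0,0,0,0.022,-0.1,0,0,0,0,0,0,-0.1,0,0,0,0,0,0,1,0,0,0,0,0,0,1,0,0,0,0,0,0,1,0,0,0,0,0,0,1],
)

```text
clock: 12.72
eef_pos: [431.6, -265.9, 3.2]
tool_rot: [-3.136, -0.003, 3.112]
force: [-1.3, 1.2, 7.1]
width: 10.0
gripper_force: 60.4
```

Emit:
carry_out(
  deltas=[0,0,0,0,0,-0.03,1,0,0,0,0,0,-0.05,1,0,0,0,0,0,-0.05,1,0,0,0,0,0,-0.05,1,0,0,0,0,0,0,1],
)

```text
clock: 13.35
eef_pos: [434.1, -265.8, 186.1]
tool_rot: [-3.132, 0.003, 3.112]
force: [0.1, -0.5, -1.2]
width: 9.8
gripper_force: 59.6
```

```bash
python3 -c "
from h import *
plan(620,267,180,90)"
```

```text
t 13.35 pos [ 434.1 -265.8  186.1] tilt [ 0.003 -0.009] yang 88.3 q [ 0.77  0.51 -0.41  1.95  0.31  0.73  1.72] w 9.8 f [ 0.1 -0.5 -1.2] 59.627262353897095
 turn z -1.7 shift [-0.1859  0.5329  0.0016] n>= 9.0
```

Emit:
carry_out(
  deltas=[0,0,-1.7,0,0,-0.01,1,0,0,0,0,0.047,0,1,0,0,0,0,0.047,0,1,0,0,0,0,0.047,0,1,0,0,0,0,0.047,0,1,0,0,0,0,0.047,0,1,0,0,0,0,0.047,0,1,0,0,0,0,0.047,0,1,0,0,0,-0.046,0.05,0,1,0,0,0,-0.046,0.05,0,1,0,0,0,-0.046,0.05,0,1,0,0,0,-0.046,0.05,0,1],
)

```text
clock: 14.85
eef_pos: [601.0, 249.6, 187.2]
tool_rot: [-3.135, -0.007, -3.14]
force: [0.7, 0.4, 0.2]
width: 10.6
gripper_force: 59.6
```

```bash
python3 look.py w10; python3 -c "
from h import *
plan(620,267,60,90)"
```

```text
t 14.9 pos [605.9 258.5 187.1] tilt [-0.     0.004] yang 90.3 q [-0.21  0.71 -0.4   1.53  0.31  0.96  0.87] w 9.8 f [7.7 7.4 1.6] 59.62459623813629
 turn z 0 shift [0. 0. 0.] n>= 0.0
t 14.9 pos [605.9 258.5 187.1] tilt [-0.     0.004] yang 90.3 q [-0.21  0.71 -0.4   1.53  0.31  0.96  0.87] w 9.8 f [7.7 7.4 1.6] 59.62459623813629
 turn z 0.3 shift [-0.0142  0.008   0.1271] n>= 2.1
```

View pics/w10.png

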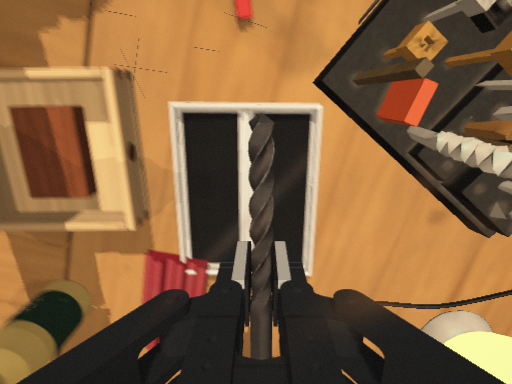

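Drill hangs straight over the tray (tray rims at (170–322, 103–270)); the arm was still settling, so I'll re-read and then go down.

Emit:
carry_out(
  deltas=[0,0,0,0,0,0.05,1,0,0,0,0,0,0.04,1,0,0,0,0,0,0,1,0,0,0,0,0,0,1],
)

```text
clock: 15.4
eef_pos: [600.5, 248.5, 99.4]
tool_rot: [-3.138, -0.004, -3.14]
force: [0.4, 0.1, -0.3]
width: 9.9
gripper_force: 59.6
```

```bash
python3 -c "
from h import *
plan(621,264,10,90)"
```

```text
t 15.4 pos [600.5 248.5  99.4] tilt [-0.004 -0.004] yang 90.1 q [-0.23  0.81 -0.36  1.61  0.37  0.79  0.82] w 9.9 f [ 0.4  0.1 -0.3] 59.61762607097626
 turn z 0.1 shift [-0.0208  0.0159  0.0893] n>= 1.5
```

Emit:
carry_out(
  deltas=[0,0,0,-0.021,0.016,0,1,0,0,0,0,0,0.04,1,0,0,0,0,0,0.03,1,0,0,0,0,0,0.018,1,0,0,0,0,0,0,1,0,0,0,0,0,0,1],
)

```text
clock: 16.15
eef_pos: [621.9, 264.4, 12.1]
tool_rot: [-3.138, -0.002, -3.141]
force: [-0.1, -0.2, 0.0]
width: 9.6
gripper_force: 59.6
```

Emit:
carry_out(
  deltas=[0,0,0,0,0,0.003,1,0,0,0,0,0,0,1,0,0,0,0,0,0,0.4,0,0,0,0,0,0,0.4,0,0,0,0,0,0,0.4,0,0,0,0,0,-0.03,0.4,0,0,0,0,0,-0.05,0.3,0,0,0,0,0,-0.05,0,0,0,0,0,0,-0.05,-0.1,0,0,0,0,0,0,-0.1,0,0,0,0,0,0,-0.1],
)

```text
clock: 17.52
eef_pos: [621.1, 264.2, 187.0]
tool_rot: [-3.136, -0.005, -3.141]
force: [-0.2, -0.5, -0.7]
width: 46.8
gripper_force: 0.0
```

```bash
python3 look.py w11; python3 - <<'E'
from h import *
import pickle
c=pickle.load(open('pics/w11.pkl','rb'));im=cv2.imread('pics/w11.png')
cv2.imwrite('pics/w11s.png',im)
plan(410,-120,190,82.6)
E
```

```text
t 17.57 pos [620.7 263.9 186. ] tilt [-0.007 -0.006] yang 90.0 q [-0.22  0.74 -0.4   1.47  0.32  1.    0.87] w 47.1 f [ 0.5 -0.8 -0.3] 0.0
 turn z 0 shift [0. 0. 0.] n>= 0.0
t 17.57 pos [620.7 263.9 186. ] tilt [-0.007 -0.006] yang 90.0 q [-0.22  0.74 -0.4   1.47  0.32  1.    0.87] w 47.1 f [ 0.5 -0.8 -0.3] 0.0
 turn z 7.4 shift [ 1.595e-01 -4.079e-01 -1.000e-04] n>= 7.0
```

View pics/w11.png

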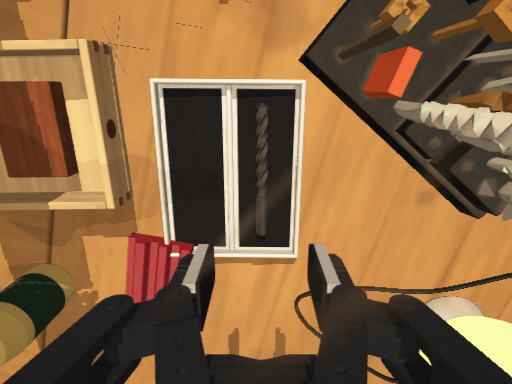

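drill_b lies lengthwise in the right lane at (262,170). Now drill_a.

Emit:
carry_out(
  deltas=[0,0,0,0.04,-0.04,0,-0.1,0,0,0,0.04,-0.04,0,-0.1,0,0,0,0.04,-0.04,0,-0.1,0,0,0,0.04,-0.04,0,-0.1,0,0,0,0.04,-0.04,0,-0.1,0,0,0,0.003,-0.046,0,-0.1,0,0,0,0.003,-0.046,0,-0.1,0,0,0,0.003,-0.046,0,-0.1,0,0,0,0.002,-0.046,0,-0.1,0,0,7.4,0,0,0,-0.1,0,0,0,0,0,0,-0.1,0,0,0,0,0,0,-0.1],
)

```text
clock: 19.08
eef_pos: [410.5, -118.8, 189.6]
tool_rot: [-3.137, -0.005, 3.017]
force: [-0.3, -0.6, -0.4]
width: 47.2
gripper_force: 0.0
```

```bash
python3 -c "
from h import *
plan(412,-120.5,60,82.6)"
```

```text
t 19.07 pos [ 410.5 -118.8  189.6] tilt [-0.006 -0.004] yang 82.8 q [ 0.51  0.41 -0.4   2.14  0.27  0.64  1.36] w 47.2 f [-0.3 -0.6 -0.4] 0.0
 turn z 0.2 shift [-0.0025 -0.0009  0.1296] n>= 2.1
```

Emit:
carry_out(
  deltas=[0,0,0,-0.011,-0.002,0.04,-0.1,0,0,0,0,0,0.05,-0.1,0,0,0,0,0,0.04,-0.1,0,0,0,0,0,0,-0.1,0,0,0,0,0,0,-0.1],
)

```text
clock: 19.7
eef_pos: [421.5, -123.0, 61.0]
tool_rot: [-3.136, -0.003, 3.015]
force: [-0.0, -0.6, 0.0]
width: 47.3
gripper_force: 0.0
```

```bash
python3 look.py w12;python3 dr.py w12; python3 -c "
from h import *
plan(422,-121.8,3,82.6)"
```

```text
t 19.75 pos [ 422.  -123.3   61.5] tilt [-0.002 -0.005] yang 82.7 q [ 0.36  0.66 -0.21  2.22  0.46  0.3   1.19] w 46.8 f [-0.3 -0.   0.3] 0.0
 turn z 0 shift [0. 0. 0.] n>= 0.0
w12 a [[264.0, 79.0], [264.0, 300.0]] mid [ 411.1 -120.1] len 155 ang -7.1
w12 d [[157.0, 233.0], [185.0, 371.0]] mid [ 482.8 -197.5] len 121 ang -2.2
w12 b [[86.0, 304.0], [110.0, 380.0]] mid [ 512.2 -264.3] len 75 ang -1.9
t 19.75 pos [ 422.  -123.3   61.5] tilt [-0.002 -0.005] yang 82.7 q [ 0.36  0.66 -0.21  2.22  0.46  0.3   1.19] w 46.8 f [-0.3 -0.   0.3] 0.0
 turn z 0.1 shift [0.0001 0.0018 0.0585] n>= 0.9
```

Emit:
carry_out(
  deltas=[0,0,0,0,0.002,0.02,-0.1,0,0,0,0,0,0.02,-0.1,0,0,0,0,0,0.009,-0.1,0,0,0,0,0,0,-0.1],
)

```text
clock: 20.25
eef_pos: [421.8, -122.3, 12.2]
tool_rot: [-3.136, -0.002, 3.013]
force: [-0.2, -0.5, 0.7]
width: 46.9
gripper_force: 0.0
```

```bash
python3 -c "
from h import *
plan(422,-121.8,3,82.6)"
```

```text
t 20.25 pos [ 421.8 -122.3   12.2] tilt [-0.003 -0.005] yang 82.6 q [ 0.39  0.77 -0.26  2.24  0.89  0.24  0.77] w 46.9 f [-0.2 -0.5  0.7] 0.0
 turn z 0.0 shift [-0.0002  0.0005  0.0092] n>= 0.1
```

Emit:
carry_out(
  deltas=[0,0,0,-0.012,0.0005,0,-0.1,0,0,0,0,0,0,-0.1,0,0,0,0,0,0.005,-0.1,0,0,0,0,0,0.004,-0.1,0,0,0,0,0,0,-0.1],
)

```text
clock: 20.88
eef_pos: [432.2, -122.8, 1.8]
tool_rot: [-3.136, -0.005, 3.014]
force: [-0.2, -0.4, 0.5]
width: 47.1
gripper_force: 0.0
```

```bash
python3 -c "
from h import *
plan(434,-123.4,3,82.6)"
```

```text
t 20.88 pos [ 432.2 -122.8    1.8] tilt [-0.006 -0.005] yang 82.7 q [ 0.4   0.8  -0.28  2.21  0.93  0.26  0.74] w 47.1 f [-0.2 -0.4  0.5] 0.0
 turn z 0.1 shift [-0.0018 -0.0003 -0.0012] n>= 0.0
```

Grip and lift.

Emit:
carry_out(
  deltas=[0,0,0,0,0,-0.0015,-0.1,0,0,0,0,0,0,1,0,0,0,0,0,0,1,0,0,0,0,0,0,1,0,0,0,0,0,0,1,0,0,0,0,0,-0.03,1,0,0,0,0,0,-0.05,1,0,0,0,0,0,-0.05,1,0,0,0,0,0,-0.05,1,0,0,0,0,0,0,1],
)

```text
clock: 22.12
eef_pos: [435.9, -122.5, 186.6]
tool_rot: [-3.135, 0.003, 3.012]
force: [0.0, 0.3, -0.9]
width: 11.2
gripper_force: 58.8
```

```bash
python3 -c "
from h import *
plan(642,197,186,90)"
```

```text
t 22.12 pos [ 435.9 -122.5  186.6] tilt [ 0.002 -0.007] yang 82.6 q [ 0.73  0.51 -0.74  2.09  0.52  0.73  1.1 ] w 11.2 f [ 0.   0.3 -0.9] 58.807164430618286
 turn z -7.4 shift [-0.2061  0.3195 -0.0011] n>= 6.1
```

Emit:
carry_out(
  deltas=[0,0,-7.4,0,0,-0.005,1,0,0,0,0,0.045,0,1,0,0,0,0,0.045,0,1,0,0,0,0,0.045,0,1,0,0,0,-0.041,0.037,0,1,0,0,0,-0.041,0.037,0,1,0,0,0,-0.041,0.037,0,1,0,0,0,-0.041,0.037,0,1,0,0,0,-0.041,0.037,0,1,0,0,0,0,0,0,1,0,0,0,0,0,0,1],
)

```text
clock: 23.5
eef_pos: [637.2, 197.4, 184.2]
tool_rot: [-3.135, -0.008, -3.14]
force: [-0.4, 0.2, 0.3]
width: 10.8
gripper_force: 58.9
```

```bash
python3 look.py w13;python3 - <<'E'
from h import *
import pickle
c=pickle.load(open('pics/w13.pkl','rb'));im=cv2.imread('pics/w13.png')
s=ctrl.read_state();p=s['eef_pos']
H,S,V=cv2.split(cv2.cvtColor(im,cv2.COLOR_BGR2HSV))
# near tip of drill: bright column near the TCP axis, above black lining
z=p[2]+4
for dx in (-120,-97,-90,-80,-70,-60): print(dx,proj(c,(p[0]+dx,p[1],z)).round())
plan(643,197,12,90)
E
```

```text
t 23.55 pos [637.3 196.7 184.8] tilt [-0.007 -0.007] yang 90.0 q [ 0.03  0.79 -0.7   1.49  0.55  1.07  0.78] w 11.3 f [-0.1 -0.1  0.5] 58.878053426742554
 turn z 0 shift [0. 0. 0.] n>= 0.0
-120 [260. -16.]
-97 [260.  49.]
-90 [260.  67.]
-80 [260.  93.]
-70 [260. 117.]
-60 [260. 140.]
t 23.55 pos [637.3 196.7 184.8] tilt [-0.007 -0.007] yang 90.0 q [ 0.03  0.79 -0.7   1.49  0.55  1.07  0.78] w 11.3 f [-0.1 -0.1  0.5] 58.878053426742554
 turn z 0.0 shift [-0.007   0.0015  0.1727] n>= 2.8
```

View pics/w13.png

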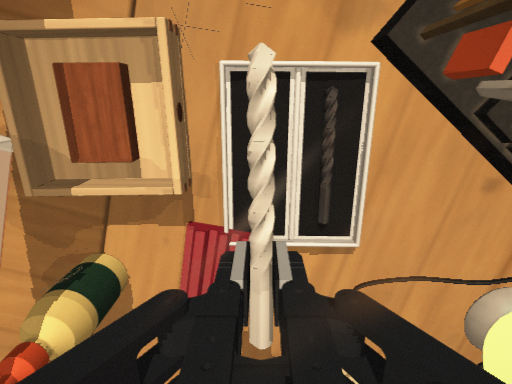

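The drill's tip is at (262,44), about 98 mm ahead of the grip, so its middle is 23 mm from the TCP, as planned. Lowering into the left lane.

Emit:
carry_out(
  deltas=[0,0,0,-0.006,0.0015,0.04,1,0,0,0,0,0,0.045,1,0,0,0,0,0,0.045,1,0,0,0,0,0,0.03,1,0,0,0,0,0,0.01,1,0,0,0,0,0,0,1,0,0,0,0,0,0,1],
)

```text
clock: 24.42
eef_pos: [644.7, 199.1, 17.8]
tool_rot: [-3.138, -0.002, -3.141]
force: [0.2, -0.5, -1.0]
width: 11.0
gripper_force: 58.9
```

Emit:
carry_out(
  deltas=[0,0,0,0,-0.003,0.005,1,0,0,0,0,0,0.004,1,0,0,0,0,0,0,1,0,0,0,0,0,0,0.4,0,0,0,0,0,0,0.4,0,0,0,0,0,0,0.4,0,0,0,0,0,-0.03,0.4,0,0,0,0,0,-0.05,0.4,0,0,0,0,0,-0.05,0.2,0,0,0,0,0,-0.05,-0.1,0,0,0,0,0,0,-0.1,0,0,0,0,0,0,-0.1],
)

```text
clock: 25.92
eef_pos: [644.1, 196.2, 186.5]
tool_rot: [-3.136, -0.005, -3.141]
force: [-1.8, 0.4, -0.6]
width: 46.6
gripper_force: 0.0
```

```bash
python3 look.py w14;cat > tr.py <<'E'
from h import *
import pickle,sys
n=sys.argv[1];c=pickle.load(open(f'pics/{n}.pkl','rb'));im=cv2.imread(f'pics/{n}.png')
H,S,V=cv2.split(cv2.cvtColor(im,cv2.COLOR_BGR2HSV))
poly=np.array([proj(c,p) for p in((533,164,4),(533,224,4),(708,224,4),(708,164,4))]).astype(int)
k=np.zeros(V.shape,'uint8');cv2.fillPoly(k,[poly],255)
m=cv2.morphologyEx(((V>80)&(k>0)).astype('uint8')*255,cv2.MORPH_CLOSE,np.ones((7,7)))
q=cv2.minAreaRect(blob(m,(0,0,512,384)));b=cv2.boxPoints(q)
W=np.array([cast(c,p,10)[:2] for p in b]);print('drill_a',W.mean(0).round(),[np.hypot(*(W[i]-W[i-1])).round() for i in(1,2)],W.round().tolist())
E
python3 tr.py w14; python3 -c "
from h import *
plan(458,-207,210,78.4)"
```

```text
t 25.98 pos [643.7 195.9 185.7] tilt [-0.007 -0.006] yang 90.0 q [ 0.03  0.8  -0.7   1.47  0.55  1.08  0.79] w 46.9 f [ 0.1 -0.4 -0.1] 0.0
 turn z 0 shift [0. 0. 0.] n>= 0.0
drill_a [619. 193.] [np.float64(59.0), np.float64(172.0)] [[533.0, 164.0], [533.0, 223.0], [705.0, 228.0], [705.0, 158.0]]
t 25.98 pos [643.7 195.9 185.7] tilt [-0.007 -0.006] yang 90.0 q [ 0.03  0.8  -0.7   1.47  0.55  1.08  0.79] w 46.9 f [ 0.1 -0.4 -0.1] 0.0
 turn z 11.6 shift [ 0.101  -0.4322 -0.0206] n>= 7.1
```

Emit:
carry_out(
  deltas=[0,0,0,0.046,-0.04,-0.005,-0.3,0,0,0,0.046,-0.04,-0.005,-0.3,0,0,0,0.046,-0.04,-0.005,-0.3,0,0,0,0.046,-0.04,-0.005,-0.3,0,0,0,0,-0.048,0,-0.3,0,0,0,0,-0.048,0,-0.3,0,0,0,0,-0.048,0,-0.3,0,0,0,0,-0.048,0,-0.3,0,0,0,0,-0.048,0,-0.3,0,0,5.8,0,0,0,-0.3,0,0,5.8,0,0,0,-0.3,0,0,0,0,0,0,-0.3],
)

```text
clock: 27.48
eef_pos: [460.0, -203.4, 208.7]
tool_rot: [-3.136, -0.006, 2.941]
force: [-0.2, -0.3, 0.0]
width: 55.9
gripper_force: 0.0
```

```bash
python3 look.py w15; python3 dr.py w15 | grep ' d '; python3 -c "
import cv2,numpy as np
a,b=[cv2.imread(f'pics/{i}.png') for i in ('w14','w15o')]
cv2.imwrite('pics/w145.png',cv2.resize(np.hstack([a,b]),(800,300),interpolation=cv2.INTER_AREA))
from h import *
plan(458,-207,50,78.4)"
```

```text
t 27.52 pos [ 460.1 -203.2  208.9] tilt [-0.007 -0.004] yang 78.6 q [ 0.86  0.54 -0.74  1.93  0.48  0.86  1.24] w 55.6 f [ 0.2 -0.3  0.6] 0.0
 turn z 0 shift [0. 0. 0.] n>= 0.0Traceback (most recent call last):
  File "dr.py", line 13, in <module>
    ct=blob(M[k].astype('uint8')*k2,(0,0,512,384))
  File "h.py", line 15, in blob
    return max(cs,key=cv2.contourArea)
ValueError: max() iterable argument is empty
[ WARN:0@0.014] global loadsave.cpp:275 findDecoder imread_('pics/w15o.png'): can't open/read file: check file path/integrity
Traceback (most recent call last):
ValueError: all the input arrays must have same number of dimensions, but the array at index 0 has 3 dimension(s) and the array at index 1 has 1 dimension(s)
```

```bash
sed "s/^G=.*/G={'d':(424,-197,10)}/" dr.py > dd.py; python3 dd.py w8 w15; python3 -c "
import cv2,numpy as np
a,b=[cv2.imread(f'pics/{i}.png') for i in ('w14','w15o')]
cv2.imwrite('pics/w145.png',cv2.resize(np.hstack([a,b]),(800,300),interpolation=cv2.INTER_AREA))
from h import *
plan(458,-207,50,78.4)"
```

```text
w8 d [[278.0, 150.0], [271.0, 230.0]] mid [ 475.2 -210.6] len 101 ang -12.0
w15 d [[258.0, 140.0], [258.0, 225.0]] mid [ 475.9 -210.8] len 100 ang -11.6
d [[426.6, -200.4, 9.4], [526.3, -221.2, 6.0]]
t 27.52 pos [ 460.1 -203.2  208.9] tilt [-0.007 -0.004] yang 78.6 q [ 0.86  0.54 -0.74  1.93  0.48  0.86  1.24] w 55.6 f [ 0.2 -0.3  0.6] 0.0
 turn z 0.2 shift [ 0.0004 -0.0033  0.1589] n>= 2.5
```

View pics/w145.png

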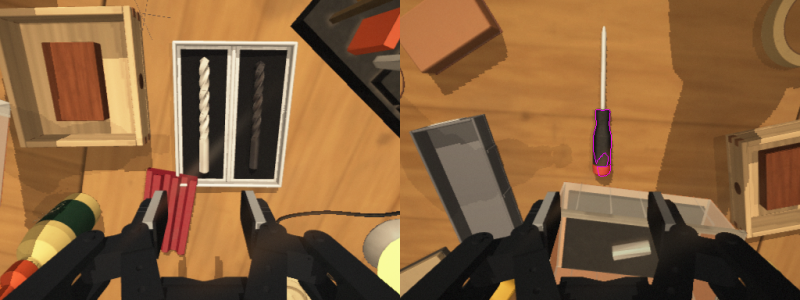

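Left: both drills lie in their lanes at (203,115) and (258,115) of the half-picture. Right: the driver handle mask runs (595–612, 110–176), so its grip point is (460,-207).

Emit:
carry_out(
  deltas=[0,0,0,0,-0.004,0.04,-0.3,0,0,0,0,0,0.045,-0.3,0,0,0,0,0,0.045,-0.3,0,0,0,0,0,0.035,-0.3,0,0,0,0,0,0.02,-0.3,0,0,0,0,0,0,-0.3,0,0,0,0,0,0,-0.3],
)

```text
clock: 28.4
eef_pos: [459.6, -208.0, 25.3]
tool_rot: [-3.136, -0.003, 2.941]
force: [1.2, 0.5, 0.5]
width: 55.4
gripper_force: 0.0
```

```bash
python3 -c "
from h import *
plan(460,-207,1,78.4)"
```

```text
t 28.4 pos [ 459.6 -208.    25.3] tilt [-0.004 -0.005] yang 78.5 q [ 0.67  0.81 -0.45  2.06  0.8   0.46  0.96] w 55.4 f [1.2 0.5 0.5] 0.0
 turn z 0.1 shift [-0.0003  0.0012  0.0243] n>= 0.4
```

Emit:
carry_out(
  deltas=[0,0,0,0,0.001,0.012,-0.3,0,0,0,0,0,0.011,-0.3,0,0,0,0,0,0,-0.3,0,0,0,0,0,0,1,0,0,0,0,0,0,1,0,0,0,0,0,0,1,0,0,0,0,0,0,1,0,0,0,0,0,-0.03,1,0,0,0,0,0,-0.05,1,0,0,0,0,0,-0.05,1,0,0,0,0,0,-0.05,1,0,0,0,0,0,0,1],
)

```text
clock: 29.9
eef_pos: [462.4, -207.1, 185.1]
tool_rot: [-3.135, 0.003, 2.939]
force: [0.1, -0.0, -2.0]
width: 22.3
gripper_force: 59.2
```

```bash
python3 look.py w16; python3 -c "
from h import *
plan(530,-380,190,90)"
```

```text
t 29.95 pos [ 460.7 -207.1  183.1] tilt [-0.002 -0.007] yang 78.4 q [ 0.84  0.58 -0.72  1.96  0.53  0.8   1.19] w 22.4 f [-0.1 -0.  -1.1] 59.17317867279053
 turn z 0 shift [0. 0. 0.] n>= 0.0
t 29.95 pos [ 460.7 -207.1  183.1] tilt [-0.002 -0.007] yang 78.4 q [ 0.84  0.58 -0.72  1.96  0.53  0.8   1.19] w 22.4 f [-0.1 -0.  -1.1] 59.17317867279053
 turn z -11.6 shift [-0.0693 -0.173  -0.0059] n>= 3.0
```

Emit:
carry_out(
  deltas=[0,0,-6,0,-0.04,-0.01,1,0,0,-5.6,0,-0.04,-0.01,1,0,0,0,0,-0.045,0,1,0,0,0,-0.02,-0.02,0,1,0,0,0,-0.03,0,0,1,0,0,0,0,0,0,1,0,0,0,0,0,0,1],
)

```text
clock: 30.82
eef_pos: [496.9, -349.8, 200.7]
tool_rot: [-3.138, -0.008, -3.14]
force: [-0.6, 0.0, -0.9]
width: 22.1
gripper_force: 59.1
```

```bash
python3 look.py w17
```

```text
t 30.88 pos [ 496.9 -350.   201.1] tilt [-0.008 -0.004] yang 90.1 q [ 1.02  0.71 -0.77  1.66  0.57  1.02  1.63] w 22.0 f [ 0.  -0.3 -0.3] 59.10749316215515
 turn z 0 shift [0. 0. 0.] n>= 0.0
```

Emit:
carry_out(
  deltas=[0,0,0,-0.02,-0.04,0,1,0,0,0,-0.02,-0.04,0,1,0,0,0,0,0,0,1,0,0,0,0,0,0,1],
)

```text
clock: 31.38
eef_pos: [537.5, -429.5, 202.0]
tool_rot: [-3.138, -0.006, -3.141]
force: [0.5, 0.9, -0.2]
width: 22.3
gripper_force: 59.2
```

```bash
python3 look.py w18; python3 -c "
import cv2,numpy as np
a,b=[cv2.imread(f'pics/{i}.png') for i in ('w17','w18')]
cv2.imwrite('pics/w178.png',cv2.resize(np.hstack([a,b]),(800,300),interpolation=cv2.INTER_AREA))"
```

```text
t 31.43 pos [ 537.7 -429.1  202.4] tilt [-0.006 -0.004] yang 90.1 q [ 1.02  0.82 -0.75  1.41  0.58  1.15  1.75] w 21.9 f [-0.5  1.3 -0.3] 59.18264865875244
 turn z 0 shift [0. 0. 0.] n>= 0.0
```

View pics/w178.png

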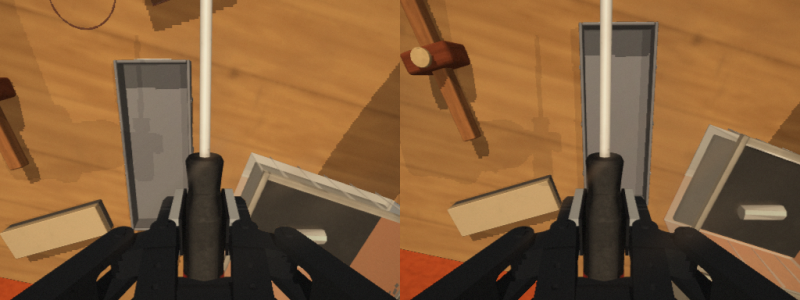

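Left (w17): trough near corners (114,61) and (191,61), far-left corner near (134,228). Right (w18): near corners (180,24), (258,24), right rim passing (249,200). The driver is held straight.

```bash
python3 - <<'E'
from h import *
import pickle
c=[pickle.load(open(f'pics/w{i}.pkl','rb')) for i in (17,18)]
g=[cv2.imread(f'pics/w{i}.png',0) for i in (17,18)]
def sub(i,p): return cv2.cornerSubPix(g[i],np.array([[p]],np.float32)*np.float32(1.28),(5,5),(-1,-1),(3,30,.01)).ravel()
for k,a,b in (('NL',(114,61),(180,24)),('NR',(191,61),(258,24))):
    q=sub(0,a),sub(1,b);print(k,[v.round().tolist() for v in q],tri(c[0],q[0],c[1],q[1]).round(),[cast(c[i],q[i],32)[:2].round().tolist() for i in(0,1)])
q=sub(0,(134,228));print('FL w17',q.round(),cast(c[0],q,32).round());print('R w18',cast(c[1],np.array((249,200))*1.28,32).round())
# rim line fits: dark/bright edges in rows of w17 (left) and w18 (right)
for i,x0,x1,rows in ((0,(114,61),(134,228),range(100,280,20)),(1,(258,24),(249,200),range(50,250,20))):
    P=[]
    for r in rows:
        t=(r/1.28-x0[1])/(x1[1]-x0[1]);x=int((x0[0]+t*(x1[0]-x0[0]))*1.28)
        im=cv2.imread(f'pics/w{17+i}.png')[r,x-9:x+10];s=cv2.cvtColor(im[None],cv2.COLOR_BGR2HSV)[0,:,1]
        m=np.where(s<100)[0]
        if len(m): P.append(cast(c[i],(x-9+(m.min() if i==0 else m.max()),r),32)[:2])
    P=np.array(P);f=np.polyfit(P[:,0],P[:,1],1);print(P.round().tolist(),'deg',np.degrees(np.arctan(f[0])).round(1))
p=ctrl.read_state()['eef_pos']
for dx in (-125,-130,-135,-140): print(dx,proj(c[1],(p[0]+dx,p[1],p[2]+7)).round())
E
```

```text
NL [[148.0, 79.0], [232.0, 31.0]] [ 403. -457.   31.] [[403.0, -457.0], [403.0, -457.0]]
NR [[241.0, 77.0], [327.0, 30.0]] [ 401. -370.   24.] [[401.0, -370.0], [402.0, -371.0]]
FL w17 [172. 292.] [ 635. -454.   32.]
R w18 [ 629. -366.   32.]
[[422.0, -460.0], [441.0, -459.0], [460.0, -459.0], [480.0, -459.0], [501.0, -459.0], [523.0, -459.0], [545.0, -458.0], [569.0, -458.0], [593.0, -458.0]] deg 0.5
[[419.0, -369.0], [436.0, -369.0], [453.0, -369.0], [472.0, -369.0], [491.0, -368.0], [511.0, -368.0], [531.0, -368.0], [552.0, -368.0], [575.0, -368.0], [598.0, -368.0]] deg 0.3
-125 [263. -34.]
-130 [263. -50.]
-135 [263. -67.]
-140 [263. -84.]
```

Trough centre about (520,-413.5), 0.4° off the axis, rim about 28–31 mm: agrees. The driver should go in with the TCP at (554,-413.5).

Emit:
carry_out(
  deltas=[0,0,0,-0.017,0.016,0,1,0,0,0,0,0,0.04,1,0,0,0,0,0,0.045,1,0,0,0,0,0,0.045,1,0,0,0,0,0,0.025,1,0,0,0,0,0,0,1,0,0,0,0,0,0,1],
)

```text
clock: 32.3
eef_pos: [556.5, -415.0, 49.4]
tool_rot: [-3.136, -0.002, -3.141]
force: [0.3, -0.3, 0.8]
width: 22.4
gripper_force: 59.1
```

```bash
python3 -c "
from h import *
plan(554,-413.5,8,90.3)"
```

```text
t 32.3 pos [ 556.5 -415.    49.4] tilt [-0.002 -0.006] yang 90.1 q [ 0.94  0.99 -0.66  1.5   0.71  0.9   1.62] w 22.4 f [ 0.3 -0.3  0.8] 59.10887002944946
 turn z -0.2 shift [0.0024 0.0017 0.0414] n>= 0.7
```

Emit:
carry_out(
  deltas=[0,0,0,0.0025,0.0015,0.015,1,0,0,0,0,0,0.015,1,0,0,0,0,0,0.008,1,0,0,0,0,0,0,1,0,0,0,0,0,0,1],
)

```text
clock: 32.92
eef_pos: [552.3, -413.7, 9.6]
tool_rot: [-3.137, -0.004, -3.141]
force: [-0.4, 0.5, 0.1]
width: 22.1
gripper_force: 59.1
```

Emit:
carry_out(
  deltas=[0,0,0,0,0,0.002,1,0,0,0,0,0,0,1,0,0,0,0,0,0,0.1,0,0,0,0,0,0,0.1,0,0,0,0,0,0,0.1,0,0,0,0,0,-0.03,0.1,0,0,0,0,0,-0.05,0.1,0,0,0,0,0,-0.05,0.1,0,0,0,0,0,-0.05,0.1,0,0,0,0,0,0,0.1,0,0,0,0,0,0,0.1],
)

```text
clock: 34.3
eef_pos: [552.3, -412.9, 187.0]
tool_rot: [-3.137, -0.006, -3.141]
force: [-0.8, 0.9, -0.2]
width: 38.4
gripper_force: 0.0
```

```bash
python3 look.py w19; python3 - <<'E'
from h import *
import pickle
# screwdriver in trough, wrist view
c=pickle.load(open('pics/w19.pkl','rb'));im=cv2.imread('pics/w19.png')
H,S,V=cv2.split(cv2.cvtColor(im,cv2.COLOR_BGR2HSV))
poly=np.array([proj(c,p) for p in((408,-448,12),(408,-378,12),(630,-378,12),(630,-448,12))]).astype(int)
k=np.zeros(V.shape,'uint8');cv2.fillPoly(k,[poly],1)
for nm,m in (('handle',(V<55)),('shank',V>165),('red',((H<8)|(H>172))&(S>150)&(V>90))):
    try:
        q=cv2.minAreaRect(blob((m&(k>0)).astype('uint8')*255,(0,0,512,384)));W=np.array([cast(c,p,14)[:2] for p in cv2.boxPoints(q)])
        print(nm,W.min(0).round(),W.max(0).round())
    except ValueError: print(nm,'none')
# pencil, tape before/after in top view
a=cv2.imread('pics/top0.png');b=np.ascontiguousarray(ctrl.get_image('top')[...,::-1]);cv2.imwrite('pics/top9.png',b)
t=ctrl.calibration('top')
for im in (a,b):
    H,S,V=cv2.split(cv2.cvtColor(im,cv2.COLOR_BGR2HSV))
    P=blob((((H<6)|(H>172))&(S>170)&(V>130)).astype('uint8')*255,(142,200,162,268))
    T=blob(((S<140)&(V>150)).astype('uint8')*255,(180,210,224,256))
    print([np.round(cv2.minAreaRect(x)[0],1).tolist() for x in (P,T)])
E
```

```text
t 34.35 pos [ 551.8 -412.8  186.1] tilt [-0.007 -0.004] yang 90.0 q [ 0.98  0.83 -0.74  1.42  0.6   1.12  1.71] w 38.9 f [ 0.3  0.1 -1.2] 0.0
 turn z 0 shift [0. 0. 0.] n>= 0.0
handle [ 518. -428.] [ 602. -401.]
shank [ 419. -417.] [ 518. -409.]
red [ 600. -429.] [ 620. -402.]
[[152.0, 234.3], [201.5, 234.0]]
[[152.0, 234.3], [201.5, 234.0]]
```

The driver spans x 419–619 on the trough's centre line, and the pencil and tape have not moved. Handing in.

```bash
python3 -c "
from cell import ctrl
print(ctrl.finish_job())"
```

```text
the job is handed in; nothing more can be done
None
```

I handed the job in at about 34 s: my last camera checks showed both drills in their lanes, the screwdriver in the trough, the offcut flat in the box, and the pencil and tape unmoved; the hand-in gave no verdict back.

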